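Run the steel balls into the feed channel at the printing bench

TASK

Two tipping feeders stand on the bench. Take the one with the steel balls by its tray handle, tip the tray up so that all three balls run along the guide rail into the grooved channel, then let the tray back down onto its rest and let go. Leave the tray with the flat ring bearings as it is.

Things in the scene. Friction and masses are not known exactly. Their poses are not given: they have to be found in the camera images.
- ball_feeder: feeder with the steel balls: plywood base 280 x 110 mm, black tray hinged on it, aluminium channel beyond the hinge. Origin on the bench under the middle of the hinge line; x points from handle to channel, y along the hinge, z up. Hinge line 60 mm above the bench at x = 0; tray from x = -131 mm to 0, 96 mm wide. A like feeder holding flat ring bearings stands beside it, on either side
- ball_channel (a point): middle of the mouth of the ball feeder's V-groove channel, on the hinge line, 60 mm above the bench, 30 mm to the -y side of the feeder's middle; axes as the feeder. The channel is about 29 mm wide, runs 125 mm along +x to a closed end, falls gently and holds the three balls in single file. A slanting rail in the tray guides them to it
- ball_tray_handle (a point): grip point on the ball tray's handle, mid-thickness: a level black bar, 14 mm wide and 14 mm high, sticking out 95 mm from the tray's rear wall along the feeder's x. The point is 185 mm behind the hinge line, 54 mm from the rear wall and, tray down, 68 mm above the bench; free space around it. Axes turn with the tray, equal to the feeder's when down
- ball_tray (a joint): tipping angle of the ball tray, rad: 0 = down on its rest (floor slopes 0.09 rad back to the handle), grows as the handle is lifted, stop at 0.6. Floor level at 0.09; at 0.3 to 0.45 the balls run out within 2 s. Damped hinge: lifting slowly takes about 3 N at the handle; let go, the tray sinks softly to 0 by its own weight (0.3 kg) in about 1 s
- bearing_tray (a joint): tipping angle of the other feeder's tray (the one with three flat ring bearings, 22 mm across and 7 mm high), in rad, 0 = down on its rest; to be left alone
- ball0_center (a point): centre of one of the three steel balls, 22 mm in diameter, about 43 g each; at the start they rest side by side in the tray of the ball feeder, against its rear wall, free to roll
- ball1_center (a point): centre of another of the three steel balls, 22 mm in diameter, about 43 g each; at the start they rest side by side in the tray of the ball feeder, against its rear wall, free to roll
- ball2_center (a point): centre of the last of the three steel balls, 22 mm in diameter, about 43 g each; at the start they rest side by side in the tray of the ball feeder, against its rear wall, free to roll

How it is judged:
By the outcome, as a careful person would: the job done as asked, in the order asked, and still so for the second after the job is handed in, with the robot touching nothing.
It also fails if it takes over 42 s, if anything falls off the work surface, if the arm or the gripper's body presses on something with over 40 N, if the wrist force passes 120 N, or if a joint passes its speed limit or range.

ROBOT

A 7-joint arm with a two-finger parallel gripper is mounted at the origin on the work surface. World frame = base frame: x ahead of the robot, y to its left, z up, the work surface at z = 0. Lengths are in m, angles in rad, forces in N, time in s.
With the tool pointing down it reaches from about 0.425 to 0.875 m from the base axis. Payload 4.7 kg.
Tool frame: the origin (TCP) lies on the centre line of the jaws, within the pads' length; the fingertips stand ahead of it and the grasp point (between the pads) lies 2 mm behind it (nose_length is the z of the fingertips in the tool frame, in m); z points along the fingers, y is the line along which they close (so a half turn about z gives the same grasp; the last joint's range is limited). The gripper opens to 87 mm and grips with 3 to 60 N. Pads are 19 mm wide; open, the fingers measure 117 mm over their backs; the gripper's body (75 mm by 190 mm) begins 51 mm behind the grasp point.
Start: joints at [1.345, 0.321, -0.07, 1.45, 0.023, 1.371, -0.057], TCP at [0.154, -0.631, 0.24] pointing down, gripper open.
Joint ranges: [-2.86, 2.86], [-0.3, 2.09], [-1.38, 1.24], [0.06, 2.45], [-1.56, 4.7], [0.09, 2.05], [-2.69, 2.69]. Speed limits (rad/s): [2.57, 2.57, 3.14, 3.14, 3.14, 3.14, 3.14].

INTERFACE

Orientations are given as a rotation vector (axis times angle).
In Python, from bench import * gives the robot as it stands.
- The arm moves only by the tool send_rows, never from a script. Its arguments are lists of equal length, an entry for each row: "xyz": the shift along the tool's x, y, z in mm, a list of three; "dr": the turn, a rotation vector about the tool's x, y, z in rad, a list of three. A call has exactly 10 rows; each row is the pose to reach, as a shift and turn from the pose commanded when the call began, along the tool's axes at that moment; what a row does not reach only later rows make up. A row lasts 1/12 s, in which the tool goes at most 41.7 mm and 7.16 degrees, less where a joint would pass 70% of its speed; a pose out of reach is approached as far as the arm can. A call with a gripper value outside its range is refused whole. "jaw" is the finger opening in mm, from 0 to 87, set as the call begins (left out, the last holds). The fingers move at their own pace and stop on an object; "grip_force" is the grip in N (left out, the last holds). Time passes only in rows, so rows that repeat a pose let the fingers close, or fill a call up. It gives the time, the measured TCP pose, the force, the opening and the grip force at its end, in the units of the state.
- get_state(): the state, without advancing time (a new reading comes with each control period).
- get_image(name): name is "scene" or "top" or "wrist"; returns the picture (480x640x3 uint8, red, green, blue); there is no depth.
- calibration(name): a dict with "vfov" (degrees; the focal length in pixels is half the picture's height over the tangent of half this angle, whatever the lens; pixels are square), "cx", "cy" (the principal point, pixels), "rvec" (rotation vector, rad) and "tvec" (3), from world to camera coordinates, as OpenCV has them; the wrist camera has in their place "hand_eye" (4x4, takes a point from camera to tool coordinates, whose origin is the TCP and whose axes are the flange's). Camera axes: x right, y down, z forward; pixel columns grow to the right and rows downward; lengths in m; the calibration is good to about 2 mm. A picture is of the moment at which its call begins: read the wrist's pose just before it. calibration takes no time and is no camera call.
- close_job(): hands the job in; it is judged then, once.
The state is a dict: "time": time; "joint_positions": joint angles; "qd": joint speeds; "joint_torque": joint torques, N m; "position": TCP position; "tool_rot": TCP orientation; "ft_force": force on the tool from outside, world axes, zero at the start; "torque": the same for the moment, N m; "grip_width": opening from 0.0 (shut) to 1.0 (fully open); "grip_force": force on a finger pad.
Only numpy, scipy, OpenCV 4.12 (cv2) and the standard library are available. Lean on these libraries where they do the work, as an engineer would, in place of code of your own. Each camera call takes 0.05 s, during which the arm holds its last target. There are 200 camera calls.

## Working session

There is one attempt and no reset: what is moved stays moved. The work goes in short steps, Python scripts to look and compute and a tool call to move; the robot and the scene stay as the last step left them, time stands still between calls to the robot, and variables do not carry over. Pictures are saved under pics/ and viewed, at most 10 in all, crops included, and the job is handed in when it is done.

Besides the shell and the picture viewer there is one more tool, called after "Emit:" as name(argument=value, ...), one argument or row to a line, values as JSON. send_rows: Moves the arm, as the interface text tells. Its arguments: {"type":"object","properties":{"xyz":{"type":"array"},"dr":{"type":"array"},"jaw":{"type":"number"},"grip_force":{"type":"number"}},"required":["xyz","dr"]}

```bash
mkdir -p pics; python3 - <<'E'
from bench import *
import cv2
s=get_state();print({k:s[k] for k in('time','position','tool_rot','ft_force','grip_width')})
for n in("scene","top"):
    cv2.imwrite(f"pics/{n}0.png",get_image(n)[:,:,::-1]);print(n,calibration(n))
print(calibration("wrist"))
E
```

```text
{'time': 0.0, 'position': array([ 0.15422179, -0.63088844,  0.23846623]), 'tool_rot': array([-3.11713596e+00, -3.75597208e-01,  5.07940831e-04]), 'ft_force': array([-0.14314604,  0.11244087, -0.365362  ]), 'grip_width': 1.0010815504477732}
scene {'vfov': 43.99564778910953, 'cx': 319.3459523836856, 'cy': 241.79463976454488, 'rvec': array([ 1.97322269,  1.15924409, -0.56777909]), 'tvec': array([-0.2648213 , -0.28178771,  1.42840432])}
top {'vfov': 48.42455040110619, 'cx': 323.7479538903962, 'cy': 236.98939286339163, 'rvec': array([ 2.12906786, -2.14555585,  0.13314761]), 'tvec': array([-0.01933011,  0.61678392,  0.92085147])}
{'vfov': 61.16846897735903, 'cx': 318.78911704154353, 'cy': 244.41351277682097, 'hand_eye': array([[ 1.56610593e-03, -9.60400112e-01, -2.78620122e-01,
         7.65246970e-02],
       [ 9.99997377e-01,  1.96980488e-03, -1.16897161e-03,
        -7.13782303e-04],
       [ 1.67150774e-03, -2.78617561e-01,  9.60400677e-01,
        -1.45562556e-01],
       [ 0.00000000e+00,  0.00000000e+00,  0.00000000e+00,
         1.00000000e+00]])}
```

View pics/top0.png

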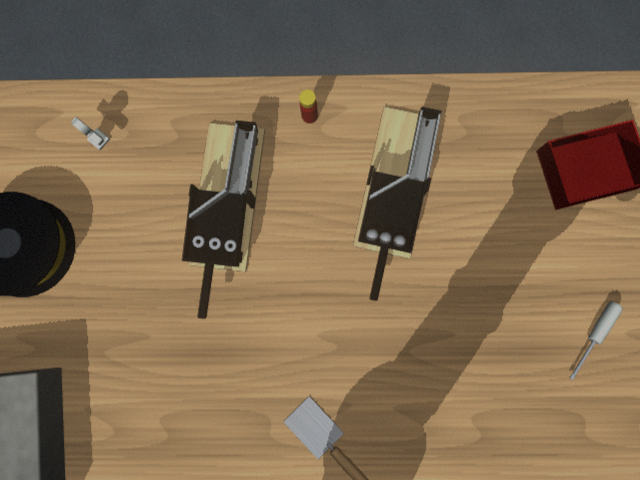

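View pics/scene0.png

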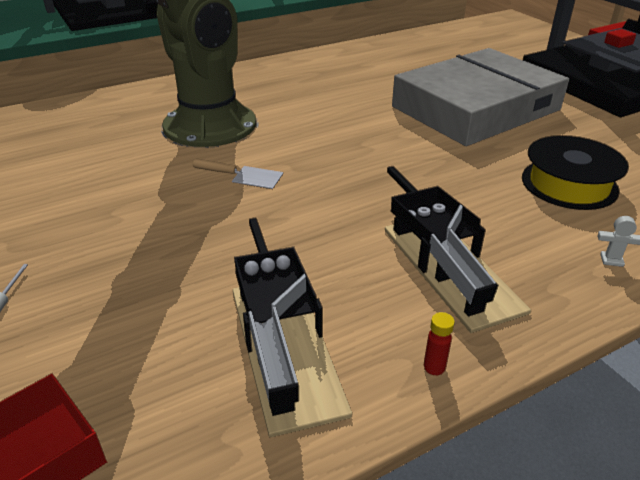

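The ball feeder is the right one in the top view: balls at about (372,234), (386,238) and (400,240), handle running from (383,247) to (375,299). In the scene view its handle tip is near (254,221). The bearing feeder is on the left of the top view.

```bash
cat > h.py <<'E'
from bench import *
import cv2, numpy as np
from scipy.spatial.transform import Rotation as R
def cam(n, s=None):
    c=calibration(n); f=240/np.tan(np.radians(c['vfov'])/2)
    if n=='wrist':
        T=np.eye(4);T[:3,:3]=R.from_rotvec(s['tool_rot']).as_matrix();T[:3,3]=s['position']
        M=T@c['hand_eye']; Rw,o=M[:3,:3],M[:3,3]
    else:
        Rw=R.from_rotvec(c['rvec']).as_matrix().T; o=-Rw@c['tvec']
    return f,c['cx'],c['cy'],Rw,o
def ray(C,uv,z):
    f,cx,cy,Rw,o=C; d=Rw@np.array([(uv[0]-cx)/f,(uv[1]-cy)/f,1]); return o+d*(z-o[2])/d[2]
def proj(C,p):
    f,cx,cy,Rw,o=C; q=Rw.T@(np.array(p)-o); return np.round([cx+f*q[0]/q[2],cy+f*q[1]/q[2]],1)
E
python3 - <<'E'
from h import *
im=cv2.imread('pics/top0.png'); C=cam('top')
m=(im.max(2)<45).astype(np.uint8)
pts=[]
for r in range(256,304,4):
    c=np.where(m[r,362:400])[0]+362
    if len(c): print(r,c.min(),c.max()); pts.append(ray(C,((c.min()+c.max())/2,r),.075))
pts=np.array(pts);print(pts.round(4))
for uv in((372,234),(386,238),(400,240)):print('ball',ray(C,uv,.071).round(4))
print('tip',ray(C,(375.5,300),.075)); print('scene tip', proj(cam('scene'),ray(C,(375.5,300),.075)))
v=np.diff(pts[[1,-3]],axis=0)[0]; print('yaw',np.arctan2(-v[1],-v[0]))
E
```

```text
256 379 385
260 379 384
264 378 384
268 377 383
272 376 382
276 375 381
280 374 380
284 374 378
288 373 379
292 372 378
296 371 377
[[ 0.5779 -0.1257  0.075 ]
 [ 0.5709 -0.1247  0.075 ]
 [ 0.5639 -0.1237  0.075 ]
 [ 0.557  -0.1218  0.075 ]
 [ 0.5501 -0.1199  0.075 ]
 [ 0.5432 -0.118   0.075 ]
 [ 0.5363 -0.1162  0.075 ]
 [ 0.5294 -0.1143  0.075 ]
 [ 0.5225 -0.1142  0.075 ]
 [ 0.5157 -0.1123  0.075 ]
 [ 0.5088 -0.1105  0.075 ]]
ball [ 0.6173 -0.1094  0.071 ]
ball [ 0.6099 -0.1338  0.071 ]
ball [ 0.6062 -0.1581  0.071 ]
tip [ 0.50198816 -0.11290122  0.075     ]
scene tip [248.6 217.6]
yaw -0.21402560193328338
```

Emit:
send_rows(
  xyz=[
    [20,-16,0],
    [50,-41,0],
    [85,-69,0],
    [120,-98,0],
    [155,-126,0],
    [190,-154,0],
    [220,-179,0],
    [250,-203,0],
    [280,-228,0],
    [310,-252,0],
  ],
  dr=[
    [0,0,0.02],
    [0,0,0.05],
    [0,0,0.08],
    [0,0,0.11],
    [0,0,0.14],
    [0,0,0.17],
    [0,0,0.2],
    [0,0,0.23],
    [0,0,0.26],
    [0,0,0.29],
  ],
  jaw=60,
  grip_force=20,
)

```text
time: 0.93
position: [0.3952, -0.3122, 0.2393]
tool_rot: [3.14, -0.081, -0.001]
ft_force: [0.7, -0.6, 0.2]
grip_width: 0.686
grip_force: 0.0
```

```bash
cat > go.py <<'E'
from h import *
import sys
s=get_state(); t=np.array(eval(sys.argv[1])); yaw=float(sys.argv[2]); tilt=float(sys.argv[3]) if len(sys.argv)>3 else 0
Rt=R.from_rotvec(s['tool_rot']); G=R.from_euler('z',yaw)*R.from_euler('y',tilt)*R.from_euler('x',np.pi)
print('t',s['time'],'pos',s['position'].round(4),'q',np.round(s['joint_positions'],3),'F',s['ft_force'].round(2))
print('xyz mm',(Rt.inv().apply(t-s['position'])*1000).round(1),'dr',(Rt.inv()*G).as_rotvec().round(3))
E
python3 go.py '[.542,-.1185,.20]' -0.22
```

```text
t 0.9333 pos [ 0.3952 -0.3122  0.2393] q [ 0.955  0.025 -0.343  1.796  0.009  1.323 -1.013] F [ 0.73 -0.6   0.18]
xyz mm [ 136.5 -201.1   39.2] dr [0.    0.    0.168]
```

Emit:
send_rows(
  xyz=[
    [20,-29,5],
    [40,-59,10],
    [60,-88,15],
    [80,-118,20],
    [100,-147,26],
    [115,-169,31],
    [127,-187,35],
    [136,-201,39],
    [136,-201,39],
    [136,-201,39],
  ],
  dr=[
    [0,0,0.02],
    [0,0,0.05],
    [0,0,0.08],
    [0,0,0.11],
    [0,0,0.14],
    [0,0,0.16],
    [0,0,0.17],
    [0,0,0.17],
    [0,0,0.17],
    [0,0,0.17],
  ],
)

```text
time: 1.77
position: [0.5404, -0.1195, 0.1999]
tool_rot: [-3.123, 0.342, 0.002]
ft_force: [-0.1, -0.2, -0.2]
grip_width: 0.688
grip_force: 0.0
```

```bash
python3 - <<'E'
from h import *
s=get_state(); im=get_image('wrist')[:,:,::-1]; C=cam('wrist',s)
print(s['time'],s['position'],s['tool_rot'],np.round(s['joint_positions'],3))
for p in([.542,-.1185,.075],[.502,-.1105,.075],[.595,-.131,.075]):print(proj(C,p))
cv2.imwrite('pics/w1.png',im)
E
```

```text
1.7667 [ 0.54036419 -0.11951224  0.19988391] [-3.12272452e+00  3.41597980e-01  2.39332491e-03] [ 0.664  0.179 -0.548  1.731  0.097  1.261 -1.696]
[318.3 238.8]
[319.4 293.4]
[319.5 158.5]
```

View pics/w1.png

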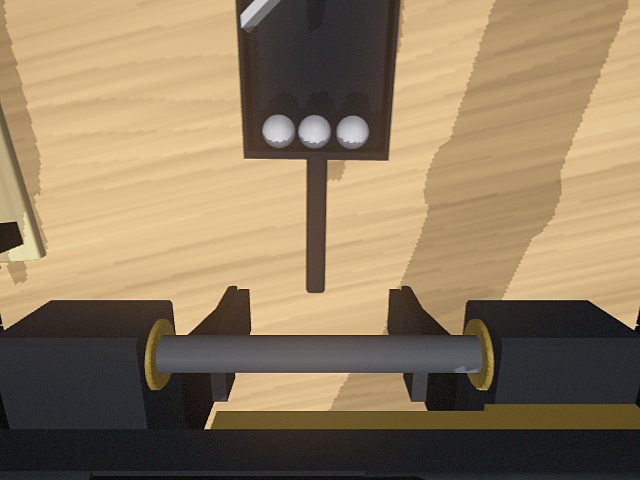

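The wrist view agrees: the handle is centred on column ~316, its tip at row ~292 and its wall end at row ~160, within 3 px of the prediction. I'll shift about 1.5 mm along tool -y and go down.

```bash
python3 go.py '[.542,-.117,.066]' -0.22
```

```text
t 1.8167 pos [ 0.54   -0.1209  0.2001] q [ 0.665  0.178 -0.547  1.731  0.098  1.261 -1.696] F [ 0.09 -0.66  0.03]
xyz mm [  1.2  -4.4 134.1] dr [ 0.001  0.001 -0.   ]
```

Emit:
send_rows(
  xyz=[
    [1,-1,20],
    [2,-2,45],
    [2,-2,70],
    [2,-2,90],
    [2,-2,105],
    [2,-2,118],
    [2,-2,127],
    [2,-2,134],
    [2,-2,134],
    [2,-2,134],
  ],
  dr=[
    [0,0,0],
    [0,0,0],
    [0,0,0],
    [0,0,0],
    [0,0,0],
    [0,0,0],
    [0,0,0],
    [0,0,0],
    [0,0,0],
    [0,0,0],
  ],
)

```text
time: 2.65
position: [0.5432, -0.1191, 0.0668]
tool_rot: [3.122, -0.346, 0.001]
ft_force: [0.2, 0.0, 0.7]
grip_width: 0.687
grip_force: 0.0
```

Emit:
send_rows(
  xyz=[
    [0,0,0],
    [0,0,0],
    [0,0,0],
    [0,0,0],
    [0,0,0],
    [0,0,0],
    [0,0,0],
    [0,0,0],
    [0,0,0],
    [0,0,0],
  ],
  dr=[
    [0,0,0],
    [0,0,0],
    [0,0,0],
    [0,0,0],
    [0,0,0],
    [0,0,0],
    [0,0,0],
    [0,0,0],
    [0,0,0],
    [0,0,0],
  ],
  jaw=0,
  grip_force=15,
)

```text
time: 3.48
position: [0.5433, -0.1175, 0.0666]
tool_rot: [-3.121, 0.344, -0.0]
ft_force: [0.0, 4.0, 0.7]
grip_width: 0.159
grip_force: 15.0
```

```bash
python3 - <<'E'
from h import *
s=get_state();print(s['position'],s['tool_rot'],np.round(s['joint_positions'],3),s['ft_force'],s['torque'])
# path about hinge in tool axes
r=np.array([-.185,0,.068-.060-.002])
for a in np.arange(.04,.441,.04):
    d=R.from_euler('y',a).apply(r)-r; print(round(a,2),(np.array([d[0],0,-d[2]])*1000).round(1))
E
```

```text
[ 0.54328389 -0.11751876  0.06655151] [-3.12122729e+00  3.44252917e-01 -3.75867021e-04] [ 0.627  0.321 -0.529  1.862  0.188  1.008 -1.771] [0.03889309 4.0141941  0.65611387] [ 0.84340203 -0.17334016 -0.09313752]
0.04 [ 0.4  0.  -7.4]
0.08 [  1.1   0.  -14.8]
0.12 [  2.    0.  -22.1]
0.16 [  3.3   0.  -29.4]
0.2 [  4.9   0.  -36.6]
0.24 [  6.7   0.  -43.8]
0.28 [  8.9   0.  -50.9]
0.32 [ 11.3   0.  -57.9]
0.36 [ 14.    0.  -64.8]
0.4 [ 16.9   0.  -71.6]
0.44 [ 20.2   0.  -78.2]
```

Emit:
send_rows(
  xyz=[
    [0,-1,-2],
    [0.2,-1,-5],
    [0.5,-1,-9],
    [0.8,-1,-13],
    [1.4,-1,-17],
    [1.9,-1,-21],
    [2.5,-1,-25],
    [3.2,-1,-29],
    [4,-1,-33],
    [4.8,-1,-36.6],
  ],
  dr=[
    [0,-0.01,0],
    [0,-0.027,0],
    [0,-0.049,0],
    [0,-0.07,0],
    [0,-0.092,0],
    [0,-0.114,0],
    [0,-0.136,0],
    [0,-0.158,0],
    [0,-0.18,0],
    [0,-0.2,0],
  ],
)

```text
time: 4.32
position: [0.548, -0.1186, 0.103]
tool_rot: [-3.085, 0.341, 0.312]
ft_force: [2.5, 2.8, -3.7]
grip_width: 0.159
grip_force: 15.0
```

Emit:
send_rows(
  xyz=[
    [0.2,0,-4],
    [0.4,0,-8],
    [0.8,0,-12],
    [1.3,0,-16],
    [1.8,0,-20],
    [2.4,0,-24],
    [3,0,-28],
    [3.6,0,-31],
    [4,0,-33],
    [4,0,-33],
  ],
  dr=[
    [0,-0.022,0],
    [0,-0.043,0],
    [0,-0.065,0],
    [0,-0.087,0],
    [0,-0.109,0],
    [0,-0.13,0],
    [0,-0.152,0],
    [0,-0.169,0],
    [0,-0.18,0],
    [0,-0.18,0],
  ],
)

```text
time: 5.15
position: [0.5582, -0.121, 0.1345]
tool_rot: [-3.026, 0.334, 0.584]
ft_force: [-1.2, 2.2, -0.5]
grip_width: 0.16
grip_force: 15.0
```

Emit:
send_rows(
  xyz=[
    [0,0,0],
    [0,0,0],
    [0,0,0],
    [0,0,0],
    [0,0,0],
    [0,0,0],
    [0,0,0],
    [0,0,0],
    [0,0,0],
    [0,0,0],
  ],
  dr=[
    [0,0,0],
    [0,0,0],
    [0,0,0],
    [0,0,0],
    [0,0,0],
    [0,0,0],
    [0,0,0],
    [0,0,0],
    [0,0,0],
    [0,0,0],
  ],
)

```text
time: 5.98
position: [0.5583, -0.121, 0.1347]
tool_rot: [-3.027, 0.334, 0.582]
ft_force: [2.9, 3.0, -1.8]
grip_width: 0.158
grip_force: 15.0
```

Emit:
send_rows(
  xyz=[
    [0,0,0],
    [0,0,0],
    [0,0,0],
    [0,0,0],
    [0,0,0],
    [0,0,0],
    [0,0,0],
    [0,0,0],
    [0,0,0],
    [0,0,0],
  ],
  dr=[
    [0,0,0],
    [0,0,0],
    [0,0,0],
    [0,0,0],
    [0,0,0],
    [0,0,0],
    [0,0,0],
    [0,0,0],
    [0,0,0],
    [0,0,0],
  ],
)

```text
time: 6.82
position: [0.5583, -0.121, 0.1347]
tool_rot: [-3.027, 0.334, 0.582]
ft_force: [3.3, 3.8, -2.2]
grip_width: 0.157
grip_force: 15.0
```

```bash
python3 - <<'E'
from h import *
a=get_image('scene')[150:450,150:400,::-1];b=get_image('top')[60:360,290:540,::-1]
cv2.imwrite('pics/c1.png',cv2.resize(np.hstack([a,b]),None,fx=1.6,fy=1.6))
E
```

```text
(no output)
```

View pics/c1.png

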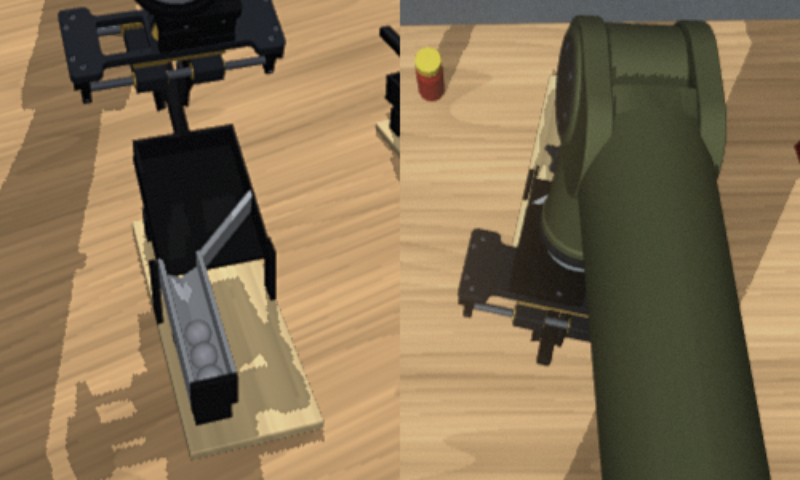

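All three balls are in single file in the channel, at crop positions of about (200,330), (204,355) and (208,372). The tray is empty, so I'll lower it.

Emit:
send_rows(
  xyz=[
    [-0.1,0,2],
    [-0.1,0,5.5],
    [0,0,9.2],
    [0.1,0,13],
    [0.3,0,17],
    [0.5,0,21],
    [0.9,0,25],
    [1.4,0,29],
    [1.9,0,33],
    [2.5,0,36.9],
  ],
  dr=[
    [0,0.011,0],
    [0,0.03,0],
    [0,0.05,0],
    [0,0.07,0],
    [0,0.092,0],
    [0,0.114,0],
    [0,0.135,0],
    [0,0.157,0],
    [0,0.179,0],
    [0,0.2,0],
  ],
)

```text
time: 7.75
position: [0.5473, -0.1185, 0.0996]
tool_rot: [-3.091, 0.341, 0.275]
ft_force: [4.2, 2.9, -1.4]
grip_width: 0.156
grip_force: 15.0
```

Emit:
send_rows(
  xyz=[
    [-0.1,0,4],
    [-0.1,0,8],
    [0,0,12],
    [0.2,0,16],
    [0.5,0,20],
    [0.8,0,24],
    [1.1,0,27],
    [1.4,0,29.5],
    [1.6,0,31.3],
    [1.7,0,31.8],
  ],
  dr=[
    [0,0.022,0],
    [0,0.043,0],
    [0,0.065,0],
    [0,0.087,0],
    [0,0.108,0],
    [0,0.13,0],
    [0,0.147,0],
    [0,0.16,0],
    [0,0.17,0],
    [0,0.175,0],
  ],
)

```text
time: 8.58
position: [0.5433, -0.1175, 0.0682]
tool_rot: [-3.122, 0.344, 0.005]
ft_force: [4.4, 4.1, -2.0]
grip_width: 0.161
grip_force: 15.0
```

```bash
python3 go.py '[.5433,-.1175,.0666]' -0.22
```

```text
t 8.5833 pos [ 0.5433 -0.1175  0.0682] q [ 0.627  0.321 -0.531  1.858  0.189  1.016 -1.773] F [ 4.41  4.13 -2.04]
xyz mm [-0.  -0.   1.6] dr [0.    0.003 0.   ]
```

Emit:
send_rows(
  xyz=[
    [0,0,0.5],
    [0,0,1],
    [0,0,1.5],
    [0,0,1.5],
    [0,0,1.5],
    [0,0,1.5],
    [0,0,1.5],
    [0,0,1.5],
    [0,0,1.5],
    [0,0,1.5],
  ],
  dr=[
    [0,0.003,0],
    [0,0.003,0],
    [0,0.003,0],
    [0,0.003,0],
    [0,0.003,0],
    [0,0.003,0],
    [0,0.003,0],
    [0,0.003,0],
    [0,0.003,0],
    [0,0.003,0],
  ],
)

```text
time: 9.42
position: [0.5432, -0.1175, 0.0668]
tool_rot: [3.123, -0.344, -0.002]
ft_force: [2.7, 3.1, -1.6]
grip_width: 0.161
grip_force: 15.0
```

Emit:
send_rows(
  xyz=[
    [0,0,0],
    [0,0,0],
    [0,0,0],
    [0,0,0],
    [0,0,0],
    [0,0,0],
    [0,0,0],
    [0,0,0],
    [0,0,0],
    [0,0,0],
  ],
  dr=[
    [0,0,0],
    [0,0,0],
    [0,0,0],
    [0,0,0],
    [0,0,0],
    [0,0,0],
    [0,0,0],
    [0,0,0],
    [0,0,0],
    [0,0,0],
  ],
  jaw=60,
)

```text
time: 10.25
position: [0.5431, -0.1178, 0.0664]
tool_rot: [-3.122, 0.345, 0.003]
ft_force: [-0.1, 0.5, 0.1]
grip_width: 0.68
grip_force: 0.0
```

Emit:
send_rows(
  xyz=[
    [0,0,-8],
    [0,0,-20],
    [0,0,-40],
    [0,0,-60],
    [0,0,-80],
    [0,0,-100],
    [0,0,-120],
    [0,0,-130],
    [0,0,-135],
    [0,0,-135],
  ],
  dr=[
    [0,0,0],
    [0,0,0],
    [0,0,0],
    [0,0,0],
    [0,0,0],
    [0,0,0],
    [0,0,0],
    [0,0,0],
    [0,0,0],
    [0,0,0],
  ],
)

```text
time: 11.08
position: [0.544, -0.1179, 0.2029]
tool_rot: [3.122, -0.345, 0.001]
ft_force: [0.5, 0.3, 0.4]
grip_width: 0.688
grip_force: 0.0
```

```bash
python3 - <<'E'
from h import *
a=get_image('scene')[150:450,150:550,::-1];b=cv2.resize(get_image('wrist')[:,:,::-1],(400,300))
cv2.imwrite('pics/c2.png',np.hstack([a,b]));print(get_state()['ft_force'])
E
```

```text
[ 0.18459493 -0.32709207  0.68909514]
```

View pics/c2.png

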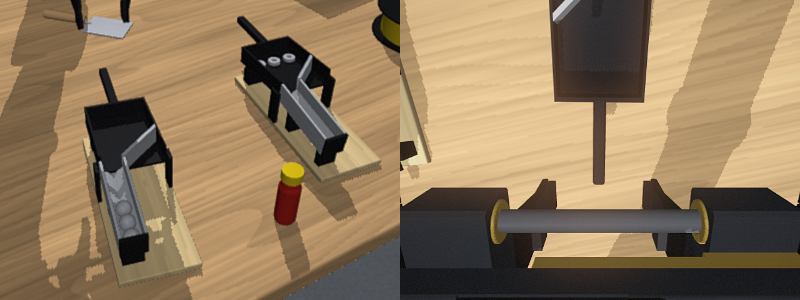

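The tray is empty and back on its rest, with the handle where it started. The balls are in the channel at about (126,215), the bearing feeder is untouched, and the gripper is clear.

```bash
python3 -c "from bench import *;print(close_job())"
```

```text
the job is handed in; nothing more can be done
None
```

The job is done and handed in: all three balls are in the channel, the ball tray is back on its rest and released, and the bearing tray was not touched; it took about 11 s of the 42 s allowed.

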